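# Core for the demonstration electromagnet

## Robot

A 6-joint arm with a two-finger parallel gripper is mounted at the origin on the work surface. World frame = base frame: x ahead of the robot, y to its left, z up, the work surface at z = 0. Lengths are in m, angles in rad, forces in N, time in s.
With the tool pointing down it reaches from about 0.35 to 1 m from the base axis. Payload 7.1 kg.
Tool frame: the origin (TCP) lies at the very end of the fingers, on their centre line; the grasp point (between the pads) lies 19 mm behind it; z points along the fingers, x is the direction in which the jaws open and shut, and the axes are right-handed (so a half turn about z gives the same grasp; the last joint's range is limited). The gripper opens to 85 mm and grips with 20 to 120 N. Pads are 22 mm wide; open, the fingers measure 114 mm over their backs; the gripper's body (76 mm by 85 mm) begins 54 mm behind the grasp point. The pads swing forward as they close: fully open they stand 13 mm farther back than shut.
Start: joints at [1.251, 0.423, 1.63, -0, 1.089, -0.019], TCP at [0.185, 0.597, 0.231] pointing down, gripper open.
Joint ranges: [-3, 3], [-0.9, 2.11], [0.09, 2.58], [-1.31, 4.45], [0.11, 2.69], [-2.54, 2.54]. Speed limits (rad/s): [2.39, 2.39, 3.01, 3.14, 3.14, 3.14].

## Interface

Orientations are given as [roll, pitch, yaw] about the fixed x, y, z axes, in that order (R = Rz(yaw) Ry(pitch) Rx(roll)).
In Python, from workcell import readout, capture, camera_info, workorder gives the robot as it stands.
- The arm moves only by the tool apply_moves, never from a script. Its argument "moves" is a list that holds one entry, the list of rows, each a list of 6 numbers: the shift along the tool's x, y, z in mm, then the turn, a rotation vector about the tool's x, y, z in degrees. A call has 1 to 12 rows; each row shifts and turns the commanded pose from where the row before left it, along the tool's axes as they then stand; what a row does not reach is not made up. A row lasts 1/10 s, in which the tool goes at most 50 mm and 8.59 degrees, less where a joint would pass 70% of its speed; a pose out of reach is approached as far as the arm can. A call is refused whole if a number of a shift passes 50 or a number of a turn 8.59, either way. A call with a gripper value outside its range is refused whole. "jaw" is the finger opening in mm, from 0 to 85.4, set as the call begins (left out, the last holds). The fingers move at their own pace and stop on an object; "newtons" is the grip in N (left out, the last holds). Time passes only in rows, so rows that do not move let the fingers close. It gives the time, the measured TCP pose, the force and the opening at its end, in the units of the state.
- readout.get_obs(): the state, without advancing time (a new reading comes with each control period).
- capture(name): name is "scene" or "top" or "wrist"; returns the picture (420x560x3 uint8, blue, green, red); there is no depth.
- camera_info(name): a dict with "K" (3x3 intrinsics, pixels), "world_from_camera" (4x4, takes a point from camera to world coordinates). Camera axes: x right, y down, z forward; pixel columns grow to the right and rows downward; lengths in m; the calibration is good to about 2 mm. A picture is of the moment at which its call begins: read the wrist's pose just before it. camera_info takes no time and is no camera call; for the wrist camera it gives the pose at the moment of the call.
- workorder.sign_off(): hands the job in, once; it reports no verdict.
The state is a dict: "time_s": time; "joint_pos": joint angles; "joint_vel": joint speeds; "joint_torque": joint torques, N m; "tool_pos": TCP position; "tool_rot": TCP orientation; "wrist_force": force on the tool from outside, world axes, zero at the start; "ft_torque": the same for the moment, N m; "opening": opening from 0.0 (shut) to 1.0 (fully open).
Only numpy, scipy, OpenCV 4.12 (cv2) and the standard library are available. Lean on these libraries where they do the work, as an engineer would, in place of code of your own. Each camera call takes 0.05 s, during which the arm holds its last target. There are 200 camera calls.

## Task

Get the electromagnet ready for the lesson: pick the dark iron bar out of the blue tray of sample bars and slide it through the hole of the copper coil, so that it rests in the coil sticking out about equally on both sides. Leave the other bars in the tray, and do not tip the coil or push it out of its place.

Things in the scene. Friction and masses are not known exactly. Their poses are not given: they have to be found in the camera images.
- iron_bar: The iron core: a plain dark grey steel bar, 190 mm long, square section 18 x 18 mm, about 0.4 kg, lying in the blue tray among four other bars of the same size. Origin: centre of its underside; x runs along the bar, z up. Both ends are alike.
- iron_bar_mid (a point): The middle of the iron bar (centre of its volume, 9 mm above its underside).
- coil: Copper-coloured coil, about 1 kg, loose on the desk on a pale wooden board 70 (x) x 130 x 8 mm. Two black square end flanges, 72 x 72 mm, stand on the board (top 80 mm above the desk), 50 mm along x over their outer faces. A red and a yellow terminal, 30 mm above the desk, stand 50 mm to either side of the axis. Origin: centre of the board's underside; x along the bore, z up.
- coil_bore (a point): Centre of the coil's bore, 44 mm above the desk. The bore is a level square through-hole, 24 x 24 mm, 50 mm long, running along the coil's x axis and open at both ends (25 mm to either side of this point).
- tray: Blue open tray fixed to the desk, outside 300 (x) x 320 (y) x 40 mm high, walls and floor 4 mm thick, holding five bars lying roughly along its x axis, spread across y about 56 mm apart, in its nearer part; an orange spool, a brass block and a small metal weight, all up to 30 mm high, lie at its far (+x) end. Origin: centre of its underside.
- wood_bar: The brown wooden bar, 190 x 18 x 18 mm, lying in the blue tray; not to be used. Origin: centre of its underside, x along the bar.
- copper_bar: The reddish copper bar, 190 x 18 x 18 mm, lying in the blue tray; not to be used. Origin: centre of its underside, x along the bar.
- plastic_bar: The white plastic bar, 190 x 18 x 18 mm, lying in the blue tray; not to be used. Origin: centre of its underside, x along the bar.
- magnet_bar: The half red, half green magnet bar, 190 x 18 x 18 mm, lying in the blue tray; not to be used. Origin: centre of its underside, x along the bar.
Things that resemble listed ones, but are neither listed nor needed, are in the scene too. Leave any purple or turquoise look-alike of the iron_bar alone.

How it is judged:
On the way:
1. the iron bar is lifted clear of the tray (height (world z) of iron_bar_mid above 0.055 m), for 0.1 s.
At the end, for the whole second after the job is handed in: The iron bar rests released in the bore, its middle within 20 mm of the bore centre along it, 8 mm across it, aligned within 0.2 rad; the coil is at rest, upright within 0.1 rad and within 30 mm of its start; the four other bars lie in the tray (x of iron_bar_mid in the frame of coil_bore between -0.02 and 0.02 m and y of iron_bar_mid in the frame of coil_bore between -0.008 and 0.008 m and z of iron_bar_mid in the frame of coil_bore between -0.008 and 0.008 m and angle between the x axis of iron_bar and the x axis of coil, either way round below 0.2 rad and linear speed of each of iron_bar, coil below 0.02 m/s and angle between coil's own z axis and vertical below 0.1 rad and distance of coil from where it was at the start of the episode below 0.03 m and x of wood_bar in the frame of tray between -0.1 and 0.1 m and y of wood_bar in the frame of tray between -0.15 and 0.15 m and z of each of wood_bar, copper_bar, plastic_bar, magnet_bar in the frame of tray below 0.04 m and x of copper_bar in the frame of tray between -0.1 and 0.1 m and y of copper_bar in the frame of tray between -0.15 and 0.15 m and x of plastic_bar in the frame of tray between -0.1 and 0.1 m and y of plastic_bar in the frame of tray between -0.15 and 0.15 m and x of magnet_bar in the frame of tray between -0.1 and 0.1 m and y of magnet_bar in the frame of tray between -0.15 and 0.15 m); the robot touches nothing.
It fails at once if another bar is lifted out of the tray (height (world z) of any of wood_bar, copper_bar, plastic_bar, magnet_bar above 0.07 m).
It fails at once if the coil is pushed more than 30 mm from its place or tipped by more than 0.3 rad (distance of coil from where it was at the start of the episode above 0.03 m or angle between coil's own z axis and vertical above 0.3 rad).
It also fails if it takes over 50 s, if anything falls off the work surface, if the arm or the gripper's body presses on something with over 40 N, if the wrist force passes 120 N, or if a joint passes its speed limit or range.

## Working session

There is one attempt and no reset: what is moved stays moved. The work goes in short steps, Python scripts to look and compute and a tool call to move; the robot and the scene stay as the last step left them, time stands still between calls to the robot, and variables do not carry over. Pictures are saved under pics/ and viewed, about 8 in all and at most 12, crops included, and the job is handed in when it is done.

Besides the shell and the picture viewer there is one more tool, called after ">>>" by a JSON object that holds its "fn" and its "kwargs", one argument or row to a line. apply_moves: Moves the arm, as the interface text tells. Its arguments: {"type":"object","properties":{"moves":{"type":"array","items":{"type":"array","items":{"type":"array","items":{"type":"number"}}}},"jaw":{"type":"number"},"newtons":{"type":"number"}},"required":["moves"]}

```bash
mkdir -p pics; ls; python3 - <<'E'
from workcell import readout,capture,camera_info
import cv2,numpy as np
print(readout.get_obs())
for n in("scene","top","wrist"):
    c=camera_info(n);print(n,np.round(np.array(c["K"]),1).tolist(),np.round(np.array(c["world_from_camera"]),4).tolist())
for n in("scene","top"): cv2.imwrite(f"pics/{n}0.png",capture(n))
E
```

```text
pics
{'time_s': 0.0, 'joint_pos': array([ 1.25101216e+00,  4.23853292e-01,  1.63071590e+00,  1.61413363e-05,
        1.08860101e+00, -1.89909773e-02]), 'joint_vel': array([ 4.29734416e-04,  2.38739669e-05, -6.21108835e-04,  1.22029302e-03,
        3.06854255e-04, -3.61533231e-05]), 'joint_torque': array([ 7.76898687e-04, -5.57364786e+01, -2.81746280e+01,  3.61581203e-05,
        7.36174436e-03,  4.47071056e-05]), 'tool_pos': array([0.1849626 , 0.59641466, 0.23052774]), 'tool_rot': array([-3.14154841e+00,  1.57699106e-03,  1.26999568e+00]), 'wrist_force': array([-0.02638807, -0.34117922, -0.48297962]), 'ft_torque': array([0.0474731 , 0.00745127, 0.01994781]), 'opening': 0.999304350746677}
scene [[497.9, 0.0, 282.5], [0.0, 497.9, 203.5], [0.0, 0.0, 1.0]] [[-0.8251, 0.4168, -0.3814, 0.9137], [0.5649, 0.6098, -0.5559, 0.6461], [0.0008, -0.6741, -0.7386, 0.928], [0.0, 0.0, 0.0, 1.0]]
top [[422.1, 0.0, 280.2], [0.0, 422.1, 214.7], [0.0, 0.0, 1.0]] [[0.0225, -0.9857, 0.167, 0.2945], [-0.9997, -0.0238, -0.0058, -0.0046], [0.0097, -0.1668, -0.9859, 0.9231], [0.0, 0.0, 0.0, 1.0]]
wrist [[321.0, 0.0, 288.3], [0.0, 321.0, 202.5], [0.0, 0.0, 1.0]] [[0.2968, 0.9018, 0.3143, 0.1031], [0.955, -0.2801, -0.098, 0.6217], [-0.0003, 0.3292, -0.9443, 0.3727], [0.0, 0.0, 0.0, 1.0]]
```

View pics/scene0.png

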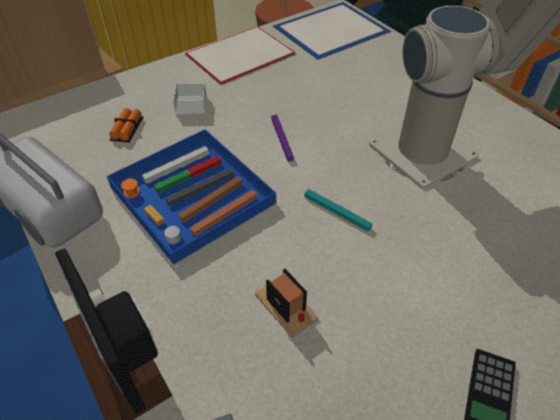

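View pics/top0.png

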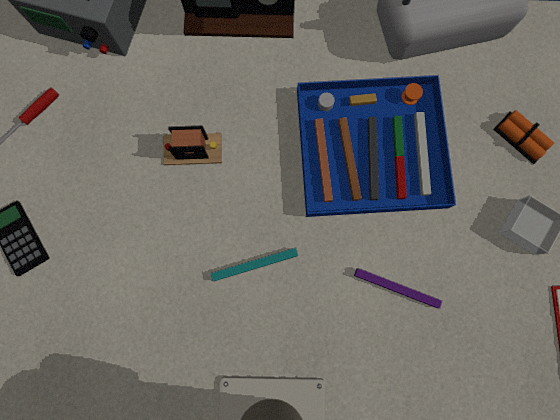

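Scene view: the tray is at left with five bars and the coil is at about (287,298). Top view: the iron bar runs from (374,118) to (374,198), with wood to its left at 350 and the magnet to its right at 399. The coil is at about (190,143), with its bore roughly along world x. I'll measure both now.

```bash
cat > h.py <<'E'
from workcell import readout,capture,camera_info
import cv2,numpy as np
def ray(ci,uv):
    K=np.array(ci["K"]);T=np.array(ci["world_from_camera"])
    d=T[:3,:3]@np.linalg.solve(K,[uv[0],uv[1],1.]);return T[:3,3],d
def onz(ci,uv,z):
    o,d=ray(ci,uv);return o+d*(z-o[2])/d[2]
def proj(ci,p):
    K=np.array(ci["K"]);T=np.array(ci["world_from_camera"])
    q=K@(T[:3,:3].T@(np.array(p)-T[:3,3]));return q[:2]/q[2]
def biggest(mask,roi):
    m=np.zeros_like(mask);x0,y0,x1,y1=roi;m[y0:y1,x0:x1]=mask[y0:y1,x0:x1]
    cs,_=cv2.findContours(m,cv2.RETR_EXTERNAL,cv2.CHAIN_APPROX_NONE)
    return max(cs,key=cv2.contourArea)
E
python3 - <<'E'
from h import *
im=capture("top");ci=camera_info("top");hsv=cv2.cvtColor(im,cv2.COLOR_BGR2HSV)
for p in[(374,150),(374,180),(360,150),(387,170),(190,160),(215,140),(150,145),(230,165)]: print(p,hsv[p[1],p[0]])
m=((hsv[...,1]<110)&(hsv[...,2]<130)).astype(np.uint8)*255
c=biggest(m,(360,108,388,206));r=cv2.minAreaRect(c);b=cv2.boxPoints(r);print("iron",r,b.tolist())
P=np.array([onz(ci,q,.022) for q in b]);print(np.round(P,4).tolist(),P.mean(0))
w=((hsv[...,0]>5)&(hsv[...,0]<25)&(hsv[...,1]>85)&(hsv[...,2]>70)).astype(np.uint8)*255
c=biggest(w,(150,110,240,180));r=cv2.minAreaRect(c);b=cv2.boxPoints(r);print("board",r)
P=np.array([onz(ci,q,.008) for q in b]);print(np.round(P,4).tolist(),P.mean(0))
cv2.imwrite("pics/c1.png",cv2.resize(np.hstack([im[105:185,140:240],cv2.cvtColor(w,8)[105:185,140:240]]),None,fx=4,fy=4,interpolation=2))
E
```

```text
(374, 150) [78 23 56]
(374, 180) [113  21  48]
(360, 150) [109 201  80]
(387, 170) [111 174  82]
(190, 160) [ 17 110 128]
(215, 140) [ 16 107 124]
(150, 145) [ 23  23 100]
(230, 165) [ 25  25 132]
iron ((372.93426513671875, 158.00173950195312), (82.18207550048828, 9.23364543914795), 88.49256896972656) [[367.2380676269531, 117.04638671875], [376.4685363769531, 116.803466796875], [378.6304626464844, 198.95709228515625], [369.3999938964844, 199.20001220703125]]
[[0.6756, -0.2014, 0.022], [0.6767, -0.2223, 0.022], [0.4873, -0.2241, 0.022], [0.4862, -0.2039, 0.022]] [ 0.58143196 -0.21291299  0.022     ]
board ((191.90069580078125, 146.31849670410156), (34.53187942504883, 57.07197952270508), 87.87889862060547)
[[0.6378, 0.2609, 0.008], [0.6462, 0.1319, 0.008], [0.565, 0.1253, 0.008], [0.5569, 0.2524, 0.008]] [0.60147445 0.19262073 0.008     ]
```

View pics/c1.png

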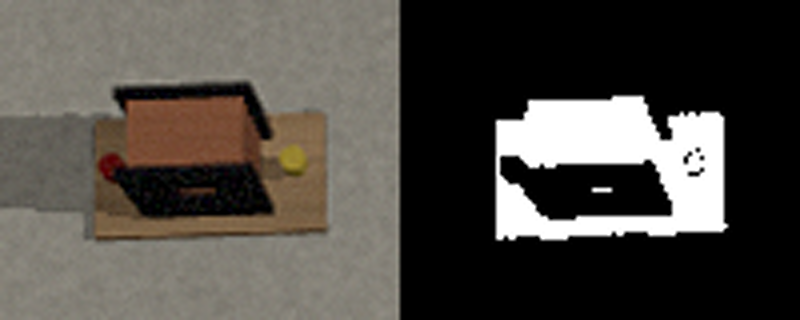

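>>> {"fn": "apply_moves", "kwargs": {
  "moves": [
    [[0, 0, 0, 0, 0, -6.9], [0, 0, 0, 0, 0, -6.9], [0, 0, 0, 0, 0, -6.8], [-46, 28, 8, 0, 0, 0], [-46, 28, 8, 0, 0, 0], [-46, 28, 8, 0, 0, 0], [-46, 28, 8, 0, 0, 0], [-46, 28, 8, 0, 0, 0], [-46, 28, 8, 0, 0, 0], [-46, 28, 8, 0, 0, 0], [-46, 28, 8, 0, 0, 0], [-46, 28, 8, 0, 0, 0]]
  ]
}}

```text
time_s: 1.35
tool_pos: [0.4393, 0.2291, 0.1649]
tool_rot: [3.141, -0.0, 1.63]
wrist_force: [0.6, 0.9, -0.9]
opening: 0.999
```

```bash
cat >> h.py <<'E'
from scipy.spatial.transform import Rotation as Rn
def goto(p,yaw,R0=None,p0=None):
    o=readout.get_obs();R0=Rn.from_euler('xyz',o["tool_rot"]);R1=Rn.from_euler('xyz',[np.pi,0,yaw])
    print("t",round(o["time_s"],2),"pos",np.round(o["tool_pos"],4),"rot",np.round(o["tool_rot"],4),"F",np.round(o["wrist_force"],1),"op",round(o["opening"],3))
    dp=np.array(p)-o["tool_pos"]
    print("turn deg",np.round(np.degrees((R0.inv()*R1).as_rotvec()),2),"shift mm after turn",np.round(R1.inv().apply(dp)*1000,1),"before",np.round(R0.inv().apply(dp)*1000,1))
E
python3 - <<'E'
from h import *
goto([.466,.199,.16],1.63)
ci=camera_info("wrist");im=capture("wrist");cv2.imwrite("pics/w1.png",im)
print(proj(ci,[.6,.193,.044]),np.round(np.array(ci["world_from_camera"]),4).tolist())
E
```

```text
t 1.35 pos [0.4393 0.2291 0.1649] rot [ 3.1415e+00 -1.0000e-04  1.6297e+00] F [ 0.6  0.9 -0.9] op 0.999
turn deg [ 0.01 -0.   -0.02] shift mm after turn [-31.7  24.9   4.9] before [-31.7  24.9   5. ]
[243.69557728 342.80301315] [[-0.0584, 0.9425, 0.3291, 0.3536], [0.9983, 0.0548, 0.0202, 0.2242], [0.001, 0.3297, -0.9441, 0.3071], [0.0, 0.0, 0.0, 1.0]]
```

View pics/w1.png

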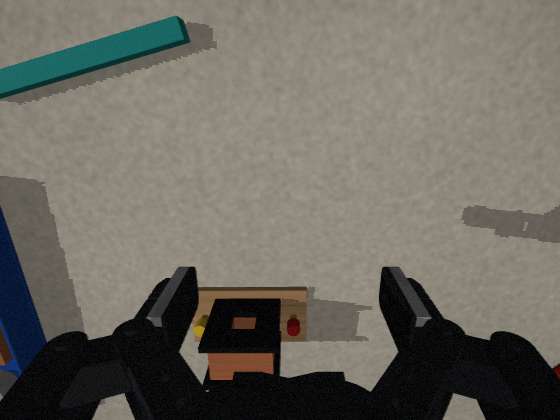

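Picture 4 (wrist): the near flange face spans about (201–282, 299–350), the bore window is at about (244,323), and the board's near edge is at row 288, columns 198–307. Next I'll triangulate the bore and fit the board edges.

```bash
python3 - <<'E'
from h import *
ci=camera_info("wrist");im=cv2.imread("pics/w1.png");ct=camera_info("top");it=cv2.imread("pics/top0.png")
def hole(im,roi,s=8):
    x0,y0,x1,y1=roi;c=cv2.resize(im[y0:y1,x0:x1],None,fx=s,fy=s,interpolation=cv2.INTER_LINEAR).astype(int)
    m=((c[...,2]-c[...,0])>18).astype(np.uint8)*255
    k=max(cv2.findContours(m,0,1)[0],key=cv2.contourArea);M=cv2.moments(k);r=np.array(cv2.boundingRect(k))/s
    return np.array([M['m10']/M['m00'],M['m01']/M['m00']])/s+[x0-.44,y0-.44],r
hw,rw=hole(im,(222,306,268,342));ht,rt=hole(it,(181,148,198,157))
print("hole w",hw,rw,"top",ht,rt)
(o1,d1),(o2,d2)=ray(ci,hw),ray(ct,ht)
A=np.c_[d1,-d2];s=np.linalg.lstsq(A,o2-o1,rcond=None)[0];print("tri",o1+s[0]*d1,o2+s[1]*d2)
print("w@z.044",onz(ci,hw,.044),"top",onz(ct,ht,.044))
# board near edge in wrist
hsv=cv2.cvtColor(im,cv2.COLOR_BGR2HSV);wd=((hsv[...,0]>5)&(hsv[...,0]<25)&(hsv[...,1]>80)).astype(np.uint8)
cols=np.arange(203,303);rows=np.array([np.where(wd[275:300,c])[0].min()+275 if wd[275:300,c].any() else -1 for c in cols])
print("edge rows",rows[::12]);a=np.polyfit(cols[rows>0],rows[rows>0]-.5,1)
rr=np.arange(290,335,5)
print("right ends",[np.where(wd[r,285:330])[0].max()+285 for r in rr],"left",[np.where(wd[r,180:225])[0].min()+180 for r in rr])
row=289;xs=np.where(wd[291,180:330])[0]+180;L,Rr=xs.min()-.5,xs.max()+.5
for z in(.0075,):
  p=onz(ci,(L,np.polyval(a,L)),z);q=onz(ci,(Rr,np.polyval(a,Rr)),z);print("edge",p,q,np.linalg.norm(p-q),"yaw",np.arctan2((q-p)[1],(q-p)[0])-np.pi/2)
  u=(q-p)/np.linalg.norm(q-p);x=np.array([u[1],-u[0],0]);print("coil centre",(p+q)/2+.035*x)
# black flange bottom edge on near face (z~.008), and top edge (z .08)
blk=(im.max(2)<45).astype(np.uint8)
for c in(225,235,260,270): print(c,np.where(blk[290:360,c])[0]+290)if 0 else print(c,np.where(blk[290:320,c])[0].min()+290,end=' ')
for r in (305,315,325,335,343): v=np.where(blk[r,190:286])[0]+190;print("row",r,v.min(),v.max(),end=' ')
E
```

```text
hole w [243.55006951 322.68625313] [ 9.125 11.    25.25  12.25 ] top [188.9176792  152.36477243] [3.75  3.875 9.25  2.125]
tri [0.57226592 0.18762485 0.04990186] [0.5732481  0.18910245 0.05054369]
w@z.044 [0.57723421 0.18688597 0.044     ] top [0.57533838 0.1905554  0.044     ]
edge rows [287 287 287 287 287 287 287 287 287]
right ends [np.int64(306), np.int64(306), np.int64(306), np.int64(306), np.int64(306), np.int64(306), np.int64(306), np.int64(306), np.int64(305)] left [np.int64(198), np.int64(195), np.int64(194), np.int64(195), np.int64(192), np.int64(180), np.int64(192), np.int64(182), np.int64(193)]
edge [0.56317235 0.12653262 0.0075    ] [0.55618841 0.2500532  0.0075    ] 0.12371785693743564 yaw 0.05648058579546067
coil centre [0.59462457 0.19026868 0.0075    ]
225 299 235 299 260 299 270 299 row 305 190 280 row 315 190 279 row 325 206 278 row 335 202 280 row 343 200 279
```

>>> {"fn": "apply_moves", "kwargs": {
  "moves": [
    [[-22, 0, 0, 0, 0, 0], [-22, 0, 0, 0, 0, 0], [0, 0, 0, 0, 0, 0], [0, 0, 0, 0, 0, 0]]
  ]
}}

```text
time_s: 1.8
tool_pos: [0.4412, 0.1871, 0.1652]
tool_rot: [3.142, -0.0, 1.628]
wrist_force: [-0.6, 0.1, -0.9]
opening: 1.003
```

```bash
python3 - <<'E'
from h import *
goto([.49,-.2135,.15],np.pi/2+.011)
ci=camera_info("wrist");im=capture("wrist");cv2.imwrite("pics/w2.png",im)
s=8
def hole(im,roi):
    x0,y0,x1,y1=roi;c=cv2.resize(im[y0:y1,x0:x1],None,fx=s,fy=s).astype(int)
    m=((c[...,2]-c[...,0])>25).astype(np.uint8)*255
    k=max(cv2.findContours(m,0,1)[0],key=cv2.contourArea);r=cv2.minAreaRect(k)
    return np.array(r[0])/s+[x0-.44,y0-.44],np.array(r[1])/s,r[2]
u,v=proj(ci,[.577,.187,.044]).astype(int);print(u,v)
hw,sz,an=hole(im,(u-20,v-16,u+20,v+16));print(hw,sz,an,onz(ci,hw,.044))
g=cv2.cvtColor(im,cv2.COLOR_BGR2HSV)[...,1].astype(float)
# subpixel board bottom edge: saturation crosses 60
pts=[]
for c in range(u-35,u+50,2):
    col=g[v-45:v-25,c];i=np.argmax(col>60)
    if i>0: pts.append((c,v-45+i-1+(60-col[i-1])/(col[i]-col[i-1])))
pts=np.array(pts);vx,vy,x0,y0=cv2.fitLine(pts.astype(np.float32),cv2.DIST_HUBER,0,.01,.01).ravel()
A,B=[onz(ci,(x,y0+vy/vx*(x-x0)),0) for x in(u-40,u+50)];print("edge slope",vy/vx,"yaw",np.arctan2(B[1]-A[1],B[0]-A[0])-np.pi/2,"edge x at",A,B)
cv2.imwrite("pics/c2.png",cv2.resize(im[v-60:v+50,u-80:u+80],None,fx=5,fy=5))
print(u-80,v-60)
E
```

```text
t 1.8 pos [0.4412 0.1871 0.1652] rot [ 3.1415e+00 -2.0000e-04  1.6283e+00] F [-0.6  0.1 -0.9] op 1.003
turn deg [ 0.   -0.01  2.66] shift mm after turn [-401.1   44.4   15.2] before [-402.7   25.7   15.1]
280 324
[285.66889816 323.16844994] [11.78973293 24.05888939] 89.14490509033203 [0.57512525 0.1922762  0.044     ]
edge slope -0.0061224466 yaw 0.06331536418933803 edge x at [0.56541507 0.14039434 0.        ] [0.55905851 0.24065537 0.        ]
200 264
```

View pics/c2.png

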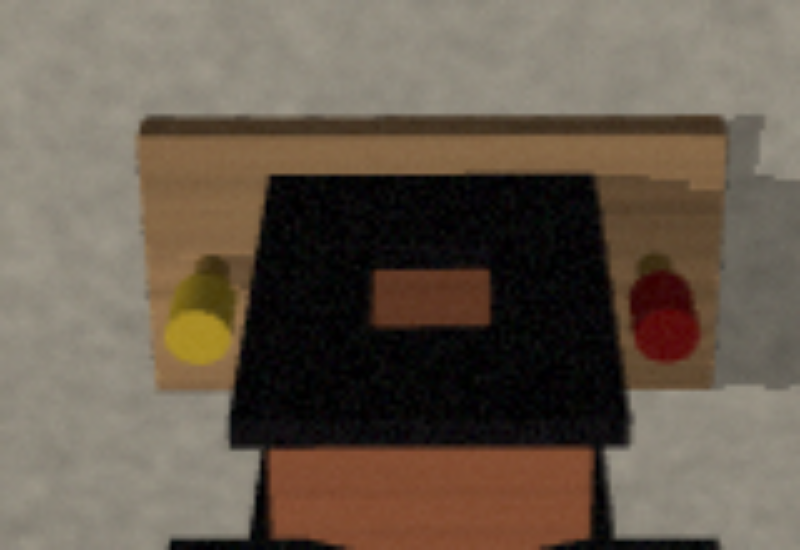

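Picture 5: the coil's near face, with the bore window centred at about (286,323). Board and flange edges are level in the image, so the coil yaw is close to the tool yaw, about 0.059 rad. The bore entry is at (0.575, 0.192), which agrees with the first view once I use the pose printed for it. Now to the tray.

>>> {"fn": "apply_moves", "kwargs": {
  "moves": [
    [[0, 0, 0, 0, 0, 2.66], [-40, 8, 1.5, 0, 0, 0], [-40, 8, 1.5, 0, 0, 0], [-40, 8, 1.5, 0, 0, 0], [-40, 8, 1.5, 0, 0, 0], [-40, 8, 1.5, 0, 0, 0], [-40, 8, 1.5, 0, 0, 0], [-40, 8, 1.5, 0, 0, 0], [-40, 8, 1.5, 0, 0, 0], [-40, 8, 1.5, 0, 0, 0], [-40, 8, 1.5, 0, 0, 0], [0, 0, 0, 0, 0, 0]]
  ],
  "jaw": 32
}}

```text
time_s: 3.05
tool_pos: [0.5282, -0.2152, 0.1503]
tool_rot: [3.139, 0.002, 1.581]
wrist_force: [0.6, 0.2, -0.3]
opening: 0.372
```

>>> {"fn": "apply_moves", "kwargs": {
  "moves": [
    [[0, 0, 0, 0, 0, 0], [0, 0, 0, 0, 0, 0]]
  ]
}}

```text
time_s: 3.25
tool_pos: [0.5259, -0.2104, 0.1499]
tool_rot: [-3.141, -0.001, 1.584]
wrist_force: [-0.3, 0.0, -0.1]
opening: 0.376
```

```bash
python3 - <<'E'
from h import *
goto([.526,-.215,.006],np.pi/2+.011)
ci=camera_info("wrist");im=capture("wrist");cv2.imwrite("pics/w3.png",im)
print(proj(ci,[.526,-.2136,.022]),proj(ci,[.487,-.2135,.022]))
E
```

```text
t 3.25 pos [ 0.5259 -0.2104  0.1499] rot [-3.1408e+00 -6.0000e-04  1.5844e+00] F [-0.3  0.  -0.1] op 0.376
turn deg [-0.04 -0.04  0.15] shift mm after turn [ -4.6   0.  143.9] before [-4.600e+00  1.000e-01  1.439e+02]
[284.45946552 193.55864051] [284.99875742 149.42404438]
```

View pics/w3.png

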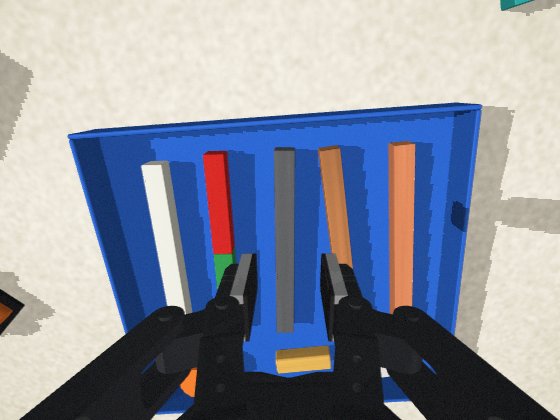

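Picture 6: the iron bar (columns 275–295, near end at row 149) matches the projection to within a pixel. The wood bar's near end leaves about 33 mm from the iron's centre, so I'll narrow the jaws to 28 mm and shift slightly away from it.

>>> {"fn": "apply_moves", "kwargs": {
  "moves": [
    [[-4, 5, 0, 0, 0, 0.15], [0, 0, 28, 0, 0, 0], [0, 0, 28, 0, 0, 0], [0, 0, 28, 0, 0, 0], [0, 0, 20, 0, 0, 0], [0, 0, 15, 0, 0, 0], [0, 0, 10, 0, 0, 0], [0, 0, 0, 0, 0, 0], [0, 0, 0, 0, 0, 0]]
  ],
  "jaw": 28
}}

```text
time_s: 4.2
tool_pos: [0.5316, -0.216, 0.0217]
tool_rot: [3.141, 0.0, 1.581]
wrist_force: [-0.0, 0.2, -0.0]
opening: 0.325
```

>>> {"fn": "apply_moves", "kwargs": {
  "moves": [
    [[1, 0, 5, 0, 0, 0], [0, 0, 5, 0, 0, 0], [0, 0, 4, 0, 0, 0], [0, 0, 0, 0, 0, 0], [0, 0, 0, 0, 0, 0]]
  ]
}}

```text
time_s: 4.7
tool_pos: [0.531, -0.2149, 0.0071]
tool_rot: [-3.141, -0.0, 1.58]
wrist_force: [-0.7, 0.2, 0.1]
opening: 0.33
```

>>> {"fn": "apply_moves", "kwargs": {
  "moves": [
    [[0, 0, 0, 0, 0, 0], [0, 0, 0, 0, 0, 0], [0, 0, 0, 0, 0, 0], [0, 0, 0, 0, 0, 0], [0, 0, 0, 0, 0, 0], [0, 0, 0, 0, 0, 0], [0, 0, 0, 0, 0, 0], [0, 0, 0, 0, 0, 0]]
  ],
  "jaw": 5,
  "newtons": 110
}}

```text
time_s: 5.5
tool_pos: [0.5312, -0.2149, 0.0077]
tool_rot: [3.141, 0.0, 1.581]
wrist_force: [-2.5, 1.8, 5.9]
opening: 0.175
```

>>> {"fn": "apply_moves", "kwargs": {
  "moves": [
    [[0, 0, -5, 0, 0, 0], [0, 0, -15, 0, 0, 0], [0, 0, -20, 0, 0, 0], [0, 0, -25, 0, 0, 0], [0, 0, -25, 0, 0, 0], [0, 0, -20, 0, 0, 0], [0, 0, -15, 0, 0, 0], [0, 0, -5, 0, 0, 0], [0, 0, 0, 0, 0, 0], [0, 0, 0, 0, 0, 0], [0, 0, 0, 0, 0, 0]]
  ]
}}

```text
time_s: 6.6
tool_pos: [0.5303, -0.2146, 0.136]
tool_rot: [-3.14, -0.001, 1.58]
wrist_force: [-0.2, 0.3, -4.5]
opening: 0.176
```

```bash
python3 - <<'E'
from h import *
# bore start: grip 170 mm behind near face
goto([.575-.17,.1923-.17*.059,.16],np.pi/2+.059)
o=readout.get_obs();print(o["ft_torque"])
a=capture("wrist");b=capture("scene")
cv2.imwrite("pics/g1.png",np.hstack([a[200:420,160:440],cv2.resize(b[60:280,60:340],None,fx=1,fy=1)]))
E
```

```text
t 6.6 pos [ 0.5303 -0.2146  0.136 ] rot [-3.1395e+00 -9.0000e-04  1.5805e+00] F [-0.2  0.3 -4.5] op 0.176
turn deg [-0.12 -0.05 -2.83] shift mm after turn [ 403.5 -101.6  -24. ] before [ 398.1 -121.5  -23.4]
[-0.01648651  0.27631689  0.0277952 ]
```

View pics/g1.png

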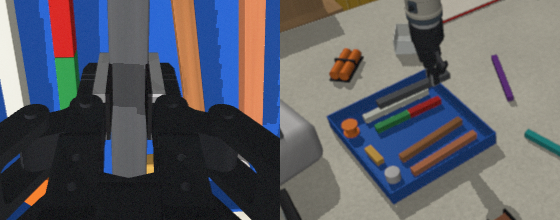

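Picture 7: the bar is centred between the pads and clear of the tray, and the other bars are undisturbed. Carrying it to the approach pose.

>>> {"fn": "apply_moves", "kwargs": {
  "moves": [
    [[10, -5, -4, 0, 0, -1.4], [25, -8, -6, 0, 0, -1.4], [35, -10, -7, 0, 0, 0], [38, -10, -7, 0, 0, 0], [38, -10, 0, 0, 0, 0], [38, -10, 0, 0, 0, 0], [38, -10, 0, 0, 0, 0], [38, -10, 0, 0, 0, 0], [38, -10, 0, 0, 0, 0], [38, -10, 0, 0, 0, 0], [30, -5, 0, 0, 0, 0], [20, -4, 0, 0, 0, 0]]
  ]
}}

```text
time_s: 7.9
tool_pos: [0.4063, 0.167, 0.1614]
tool_rot: [-3.142, -0.0, 1.632]
wrist_force: [1.1, -0.7, -4.3]
opening: 0.18
```

>>> {"fn": "apply_moves", "kwargs": {
  "moves": [
    [[8, 0, 0, 0, 0, 0], [5, 0, 0, 0, 0, 0], [0, 0, 0, 0, 0, 0], [0, 0, 0, 0, 0, 0], [0, 0, 0, 0, 0, 0]]
  ]
}}

```text
time_s: 8.4
tool_pos: [0.4071, 0.1772, 0.1611]
tool_rot: [-3.141, 0.0, 1.628]
wrist_force: [0.2, 0.5, -4.6]
opening: 0.174
```

```bash
python3 - <<'E'
from h import *
goto([.575-.17,.1923-.17*.059,.0387],np.pi/2+.059)
o=readout.get_obs();print(o["ft_torque"])
c,s=np.cos(.059),np.sin(.059);R=Rn.from_euler('xyz',o["tool_rot"])
cs=camera_info("scene");ct=camera_info("top")
a=capture("scene");b=capture("top");cv2.imwrite("pics/s2.png",a);cv2.imwrite("pics/t2.png",b)
tip=o["tool_pos"]+R.apply([0,.145,-.0053])
out=[]
for n,ci,im in(("s",cs,a),("t",ct,b)):
    u,v=proj(ci,tip).astype(int);print(n,"tip expected",u,v)
    p=im[max(v-60,0):v+60,u-70:u+70];out.append(cv2.resize(p,(400,343)))
cv2.imwrite("pics/g2.png",np.hstack(out))
E
```

```text
t 8.4 pos [0.4071 0.1772 0.1611] rot [-3.1414e+00  2.0000e-04  1.6283e+00] F [ 0.2  0.5 -4.6] op 0.174
turn deg [-0.01  0.01 -0.09] shift mm after turn [  5.2  -1.8 122.4] before [  5.2  -1.7 122.4]
[-0.03157691  0.21480285 -0.00880597]
s tip expected 302 245
t tip expected 177 144
```

View pics/g2.png

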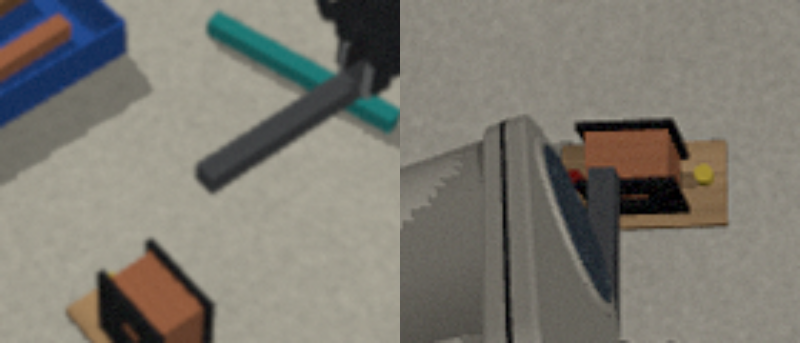

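```bash
cat >> h.py <<'E'
def sag(im,ci,o,s0=.045,s1=.135):
    """height of bar axis relative to the expected one (tool y axis, 5.3 mm above TCP), from silhouette edges in scene view"""
    R=Rn.from_euler('xyz',o["tool_rot"]);T=o["tool_pos"];g=cv2.cvtColor(im,cv2.COLOR_BGR2GRAY).astype(np.float32)
    P=lambda y,z=0:T+R.apply([0,y,-.0053-z])
    res=[]
    for y in np.linspace(s0,s1,19):
        a=proj(ci,P(y));b=proj(ci,P(y+.01));d=(b-a)/np.linalg.norm(b-a);n=np.array([-d[1],d[0]])
        t=np.arange(-14,14.01,.25);q=a+t[:,None]*n
        v=cv2.remap(g,q[:,:1].astype(np.float32),q[:,1:].astype(np.float32),cv2.INTER_LINEAR).ravel()
        dark=v<75;i=len(t)//2
        if not dark[i]: continue
        lo=i
        while lo>0 and dark[lo-1]: lo-=1
        hi=i
        while hi<len(t)-1 and dark[hi+1]: hi+=1
        m=a+n*(t[lo]+t[hi])/2
        w=np.dot(proj(ci,P(y,.01))-a,n)  # px per 10mm up
        res.append((y,np.dot(m-a,n)/w*10,t[hi]-t[lo]))
    return np.array(res)
E
python3 - <<'E'
from h import *
o=readout.get_obs();r=sag(cv2.imread("pics/s2.png"),camera_info("scene"),o)
print(np.round(r,2).tolist());print(np.polyfit(r[:,0],r[:,1],1))
E
```

```text
[[0.04, -4.46, 9.75], [0.05, -4.45, 9.75], [0.06, -4.44, 9.75], [0.06, -4.93, 9.5], [0.06, -4.92, 9.5], [0.07, -5.4, 9.75], [0.08, -5.39, 9.75], [0.08, -5.37, 9.75], [0.08, -4.88, 10.0], [0.09, -5.35, 9.75], [0.1, -5.34, 9.75], [0.1, -5.81, 10.0], [0.11, -4.83, 10.0], [0.11, -5.79, 9.5], [0.12, -5.78, 10.0], [0.12, -5.76, 10.0], [0.12, -6.23, 9.75], [0.13, -6.22, 10.25], [0.14, -5.73, 10.0]]
[-17.04556317  -3.78637735]
```

```bash
python3 - <<'E'
import h
from h import *
import re
o=readout.get_obs();im=cv2.imread("pics/s2.png");cs=camera_info("scene")
src=open("h.py").read()
for th in(65,85,95,105):
    ns={};exec(src.replace("v<75",f"v<{th}"),ns);r=ns["sag"](im,cs,o);print(th,np.polyfit(r[:,0],r[:,1],1),r[:,2].mean(),r[:,1].mean())
# exit face hole in scene
cx=np.array([.5751,.1923,.044])+.05*np.array([np.cos(.059),np.sin(.059),0])
e=proj(cs,cx);u,v=e.astype(int);print("exit hole expected",e,"px per mm up",(proj(cs,cx+[0,0,.01])-e)/10,"y",(proj(cs,cx+[0,.01,0])-e)/10,"x",(proj(cs,cx+[.01,0,0])-e)/10)
x=np.array([np.cos(.059),np.sin(.059),0]);y=np.array([-x[1],x[0],0]);z=np.array([0,0,1])
print("corners y+-36 z top/bot", [np.round(proj(cs,cx+a*.036*y+b*.036*z),1).tolist() for a,b in((1,1),(-1,1),(-1,-1),(1,-1))])
print("board corners +x", [np.round(proj(cs,cx+.010*x+a*.065*y-.036*z),1).tolist() for a in(1,-1)])
cv2.imwrite("pics/c3.png",cv2.resize(im[v-35:v+40,u-40:u+60],None,fx=8,fy=8));print(u-40,v-35)
E
```

```text
65 [4.38577456 0.4824352 ] 1.0 0.9648704029804445
85 [-20.43392599  -3.14747816] 10.407894736842104 -4.986531501175315
95 [-18.17785463  -3.17202431] 10.921052631578947 -4.808031228822823
105 [-78.16329615   3.26976839] 11.789473684210526 -3.764928263451346
exit hole expected [274.03361874 302.0274103 ] px per mm up [-0.00577757 -0.26120397] y [0.27437253 0.35552049] x [-0.41001089  0.24273039]
corners y+-36 z top/bot [[285.0, 305.0], [263.1, 280.3], [264.0, 299.3], [284.8, 323.4]]
board corners +x [[289.8, 336.4], [252.3, 292.5]]
234 267<stdin>:7: RankWarning: Polyfit may be poorly conditioned
```

View pics/c3.png

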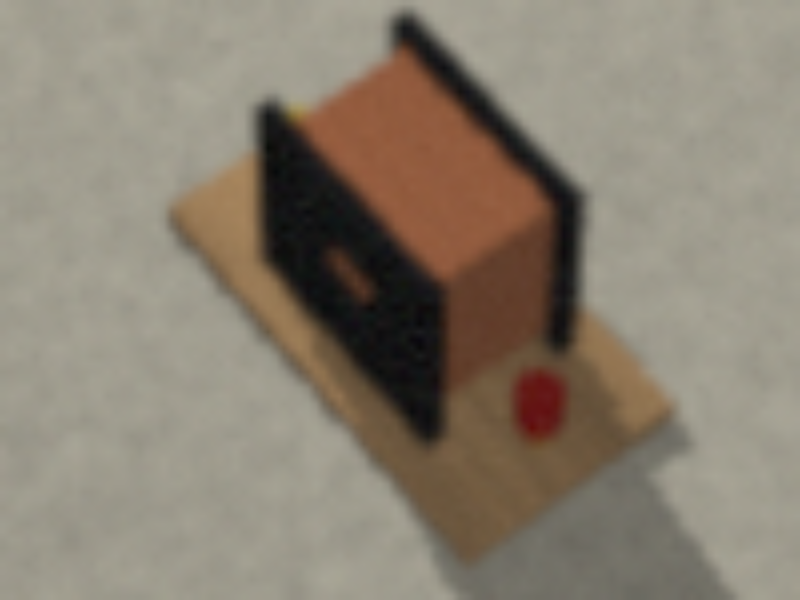

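Picture 9: the far flange corners lie about (+3.5,−0.4) px from my projection, and the bar shows nearly the same sideways bias. So it is mostly camera bias, and bar and coil agree across the bore to about 1–2 mm. The bar sags about 1° nose down, which I'll correct while lowering.

>>> {"fn": "apply_moves", "kwargs": {
  "moves": [
    [[5, -5, 10, -0.9, 0, -0.1], [0, 0, 25, 0, 0, 0], [0, 0, 25, 0, 0, 0], [0, 0, 25, 0, 0, 0], [0, 0, 20, 0, 0, 0], [0, 0, 12, 0, 0, 0], [0, 0, 5, 0, 0, 0], [0, 0, 0, 0, 0, 0], [0, 0, 0, 0, 0, 0], [0, 0, 0, 0, 0, 0]]
  ]
}}

```text
time_s: 9.5
tool_pos: [0.4041, 0.183, 0.04]
tool_rot: [3.124, -0.001, 1.631]
wrist_force: [0.0, -0.3, -3.9]
opening: 0.176
```

```bash
python3 - <<'E'
from h import *
goto([.575-.17,.1923-.17*.059,.0387],np.pi/2+.059)
o=readout.get_obs()
cs=camera_info("scene");ct=camera_info("top")
a=capture("scene");b=capture("top");cv2.imwrite("pics/s3.png",a);cv2.imwrite("pics/t3.png",b)
R=Rn.from_euler('xyz',o["tool_rot"]);tip=o["tool_pos"]+R.apply([0,.145,-.0053]);print("tip",tip,proj(cs,tip),proj(ct,tip))
r=sag(a,cs,o);print(len(r), np.polyfit(r[:,0],r[:,1],1) if len(r)>3 else r)
out=[]
for ci,im in((cs,a),(ct,b)):
    u,v=proj(ci,tip).astype(int);x0,y0=u-45,v-50;print(x0,y0);out.append(cv2.resize(im[y0:y0+80,x0:x0+80],(400,400)))
cv2.imwrite("pics/g3.png",np.hstack(out))
E
```

```text
t 9.5 pos [0.4041 0.183  0.04  ] rot [ 3.1242e+00 -6.0000e-04  1.6311e+00] F [ 0.  -0.3 -3.9] op 0.176
turn deg [ 1.   -0.03  0.07] shift mm after turn [-0.8  0.8  1.3] before [-0.8  0.8  1.3]
tip [0.5487455  0.19173203 0.04785126] [303.38834836 281.9025535 ] [187.27411633 163.71926649]
19 [-20.2411533   -4.55682148]
258 231
142 113
```

View pics/g3.png

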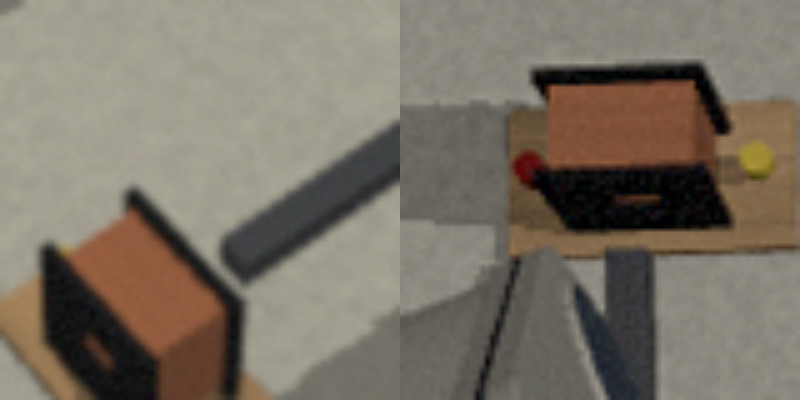

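```bash
python3 - <<'E'
from h import *
o=readout.get_obs();ct=camera_info("top");R=Rn.from_euler('xyz',o["tool_rot"])
t=o["tool_pos"]+R.apply([0,.145,-.0053]);
print("pred tip top centre",proj(ct,t+[0,0,.0065]),"obs ~187.4,162.6")
print("pred hole",proj(ct,[.5751,.1923,.044]),"obs 188.92,152.36")
b=cv2.imread("pics/t3.png");g=cv2.cvtColor(b,6).astype(float)
for r in(165,168,171,174):
    row=g[r,178:204];print(r,[int(x) for x in row])
for uv in((163.6,164.6),(221.75,162.9),(221.3,133),(163.5,134.5)): print(onz(ct,uv,.008))
E
```

```text
pred tip top centre [186.66447207 162.96266295] obs ~187.4,162.6
pred hole [188.10337376 152.45082103] obs 188.92,152.36
165 [129, 127, 131, 137, 132, 59, 49, 53, 53, 56, 57, 61, 59, 45, 67, 133, 138, 131, 137, 136, 135, 139, 138, 138, 135, 135]
168 [140, 138, 140, 138, 127, 64, 53, 59, 58, 49, 56, 61, 64, 38, 64, 128, 139, 135, 135, 137, 136, 138, 135, 136, 136, 136]
171 [52, 106, 148, 145, 132, 61, 51, 57, 55, 50, 63, 57, 61, 50, 66, 125, 137, 141, 140, 136, 135, 136, 137, 139, 136, 143]
174 [39, 40, 61, 119, 149, 65, 56, 53, 56, 60, 57, 62, 55, 50, 66, 129, 143, 138, 140, 137, 141, 138, 137, 134, 132, 136]
[0.5569394  0.25339677 0.008     ]
[0.5641805  0.12366958 0.008     ]
[0.63439594 0.12789448 0.008     ]
[0.62741264 0.25845482 0.008     ]
```

Top residuals for bar tip and bore match to about 0.1 px, so the bar is aligned after a 0.8 mm trim. Inserting the tip.

>>> {"fn": "apply_moves", "kwargs": {
  "moves": [
    [[-0.8, 0, 0.7, 0, 0, 0], [0, 8, 0.14, 0, 0, 0], [0, 8, 0.14, 0, 0, 0], [0, 6, 0.1, 0, 0, 0], [0, 6, 0.1, 0, 0, 0], [0, 6, 0.1, 0, 0, 0], [0, 6, 0.1, 0, 0, 0], [0, 0, 0, 0, 0, 0], [0, 0, 0, 0, 0, 0]]
  ]
}}

```text
time_s: 10.5
tool_pos: [0.4433, 0.1843, 0.0384]
tool_rot: [3.126, 0.0, 1.631]
wrist_force: [-0.9, -0.4, -4.1]
opening: 0.174
```

>>> {"fn": "apply_moves", "kwargs": {
  "moves": [
    [[0, 10, 0.17, 0, 0, 0], [0, 10, 0.17, 0, 0, 0], [0, 10, 0.17, 0, 0, 0], [0, 10, 0.17, 0, 0, 0], [0, 0, 0, 0, 0, 0], [0, 0, 0, 0, 0, 0]]
  ]
}}

```text
time_s: 11.1
tool_pos: [0.4834, 0.1866, 0.0383]
tool_rot: [3.126, 0.0, 1.631]
wrist_force: [-0.5, -0.7, -5.3]
opening: 0.182
```

>>> {"fn": "apply_moves", "kwargs": {
  "moves": [
    [[0, 10, 0.17, 0, 0, 0], [0, 10, 0.17, 0, 0, 0], [0, 10, 0.17, 0, 0, 0], [0, 10, 0.17, 0, 0, 0], [0, 10, 0.17, 0, 0, 0], [0, 10, 0.17, 0, 0, 0], [0, 0, 0, 0, 0, 0], [0, 0, 0, 0, 0, 0], [0, 0, 0, 0, 0, 0]]
  ]
}}

```text
time_s: 12.0
tool_pos: [0.5425, 0.1902, 0.0381]
tool_rot: [3.127, 0.0, 1.631]
wrist_force: [-0.0, -0.2, -4.2]
opening: 0.172
```

```bash
python3 - <<'E'
from h import *
goto([.548,.1907,.0387],np.pi/2+.059)
a=capture("scene");b=capture("top");cv2.imwrite("pics/s4.png",a);cv2.imwrite("pics/t4.png",b)
cv2.imwrite("pics/g4.png",np.hstack([cv2.resize(a[250:350,220:340],(480,400)),cv2.resize(b[90:190,130:230],(400,400))]))
E
```

```text
t 12.0 pos [0.5425 0.1902 0.0381] rot [3.1270e+00 3.0000e-04 1.6312e+00] F [-0.  -0.2 -4.2] op 0.172
turn deg [0.84 0.02 0.08] shift mm after turn [ 0.2  5.5 -0.6] before [ 0.2  5.5 -0.5]
```

View pics/g4.png

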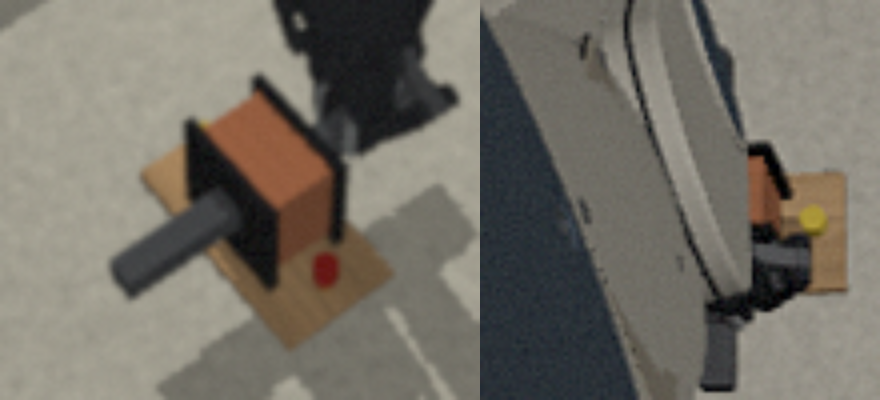

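Picture 11: the bar passes through the bore, with about 64 mm protruding on the far side and the coil unmoved. I'll advance 5 mm more, lower 2 mm, release, and lift away.

>>> {"fn": "apply_moves", "kwargs": {
  "moves": [
    [[0, 5.5, 0.5, 0, 0, 0], [0, 0, 1, 0, 0, 0], [0, 0, 1, 0, 0, 0], [0, 0, 0, 0, 0, 0], [0, 0, 0, 0, 0, 0]]
  ]
}}

```text
time_s: 12.6
tool_pos: [0.5486, 0.1907, 0.0358]
tool_rot: [3.126, 0.0, 1.631]
wrist_force: [-0.6, -0.3, -4.5]
opening: 0.175
```

>>> {"fn": "apply_moves", "kwargs": {
  "moves": [
    [[0, 0, 0, 0, 0, 0], [0, 0, 0, 0, 0, 0], [0, 0, 0, 0, 0, 0], [0, 0, 0, 0, 0, 0], [0, 0, 0, 0, 0, 0], [0, 0, 0, 0, 0, 0]]
  ],
  "jaw": 34
}}

```text
time_s: 13.2
tool_pos: [0.5488, 0.1907, 0.036]
tool_rot: [3.126, -0.0, 1.631]
wrist_force: [-0.5, 0.2, -0.6]
opening: 0.402
```

>>> {"fn": "apply_moves", "kwargs": {
  "moves": [
    [[0, 0, -8, 0, 0, 0], [0, 0, -15, 0, 0, 0], [0, 0, -20, 0, 0, 0], [0, 0, -25, 0, 0, 0], [0, -20, -30, 0, 0, 0], [0, -25, -35, 0, 0, 0], [0, -30, -35, 0, 0, 0], [0, -30, -30, 0, 0, 0], [0, 0, 0, 0, 0, 0], [0, 0, 0, 0, 0, 0]]
  ]
}}

```text
time_s: 14.2
tool_pos: [0.4413, 0.1845, 0.2341]
tool_rot: [3.122, -0.001, 1.632]
wrist_force: [0.3, -0.1, 0.1]
opening: 0.399
```

```bash
python3 - <<'E'
from h import *
goto([.548,.1907,.0387],np.pi/2+.059)
ci=camera_info("wrist");w=capture("wrist");a=capture("scene")
print(proj(ci,[.598,.1936,.05]),proj(ci,[.503,.188,.05]),proj(ci,[.693,.199,.05]))
cv2.imwrite("pics/s5.png",a);cv2.imwrite("pics/w5.png",w)
cv2.imwrite("pics/g5.png",np.hstack([cv2.resize(a[250:350,220:340],(400,333)),cv2.resize(w,(400,300))[:,:]if 0 else cv2.copyMakeBorder(cv2.resize(w,(400,300)),0,33,0,0,0)]))
E
```

```text
t 14.2 pos [0.4413 0.1845 0.2341] rot [ 3.1221e+00 -1.2000e-03  1.6316e+00] F [ 0.3 -0.1  0.1] op 0.399
turn deg [ 1.12 -0.07  0.11] shift mm after turn [-1.000e-01  1.069e+02  1.954e+02] before [ -0.5 103.1 197.4]
[287.63073806 299.08994689] [287.69091708 227.73682484] [287.42839303 359.26049832]
```

View pics/g5.png

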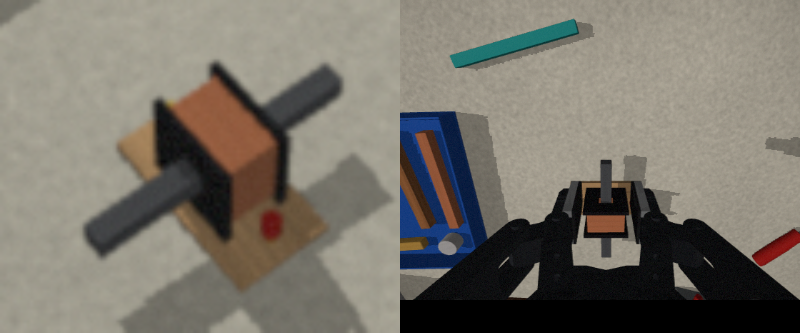

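Picture 12: the bar lies level through the bore and sticks out on both sides. In the wrist view its ends are at rows 224 and 360, so its middle is at x ≈ 0.596, against 0.596–0.600 for the coil. The board's left corner is at (255,294) in the scene view, as before. Handing in.

```bash
python3 -c "
from workcell import workorder;print(workorder.sign_off())"
```

```text
the job is handed in; nothing more can be done
None
```

The iron bar is in the coil and the job is handed in at about 14 s of the 50 s allowed; sign-off gave no verdict. I gripped the bar 50 mm behind its middle, lifted it out of the tray, and corrected about 1° of sag. I then slid it through the bore from the near side without noticeable contact force, released it, and backed the arm away.

**Final checks:**
- **Bar:** it lies level through the bore and sticks out on both sides. Its middle is at x ≈ 0.596 m, against 0.596–0.600 m for the coil centre, so about 4 mm off at most.
- **Coil:** the board corner I compared in the scene camera was within 1 px of where it was before insertion.
- **Other bars:** I saw none move. The wood and copper bars were still in the tray in the last view; the plastic and magnet bars were last viewed just after the lift.
- **Arm:** the gripper was open and about 20 cm above the desk, with the wrist force near zero.

**Disagreements:**
- **Scene camera:** it was about 3.5 px off my coil estimate. The bar showed nearly the same sideways offset, so I treated it as camera bias. The bias along the bore was not fully explained.
- **Coil position along the bore:** apart from that bias, estimates differed by about 4 mm, well inside the 20 mm tolerance.
- **Grip opening:** it read about 15 mm on the 18 mm bar, but the grip held.

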